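# Lay washed canisters down to air, each with its own lid

### The arm

A 6-joint arm with a two-finger parallel gripper is mounted at the origin on the work surface. World frame = base frame: x ahead of the robot, y to its left, z up, the work surface at z = 0. Lengths are in m, angles in rad, forces in N, time in s.
With the tool pointing down it reaches from about 0.35 to 0.775 m from the base axis. Payload 7.3 kg.
Tool frame: the origin (TCP) lies midway between the tips of the shut fingers; the grasp point (between the pads) lies 19 mm behind it; x points along the fingers, y is the direction in which the jaws open and shut, and the axes are right-handed (so a half turn about x gives the same grasp; the last joint's range is limited). The gripper opens to 92 mm and grips with 3 to 60 N. Pads are 19 mm wide; open, the fingers measure 130 mm over their backs; the gripper's body (75 mm by 190 mm) begins 47 mm behind the grasp point.
Start: joints at [-1.31, 0.342, 1.524, -0, 1.275, -0.146], TCP at [0.208, -0.482, 0.227] pointing down, gripper open.
Joint ranges: [-2.53, 2.53], [-0.77, 2.02], [0.04, 2.7], [-1, 4.14], [0.28, 2.66], [-3.11, 3.11]. Speed limits (rad/s): [2.57, 2.57, 3.14, 3.14, 3.14, 3.14].

### API

Orientations are given as a 3x3 rotation matrix whose columns are the frame's x, y, z axes.
In Python, from station import monitor, cams, job gives the robot as it stands.
- The arm moves only by the tool jog_arm, never from a script. Its argument "commands" is a list of rows, each an object with "delta_pos": the shift along the tool's x, y, z in cm, a list of three; "yaw": the turn about the tool's x in rad; "claw": the finger opening in cm, from 0 to 9.18. In form: [{"delta_pos": [tx, ty, tz], "yaw": yaw, "claw": claw}, ...]. A call has 1 to 20 rows; each row shifts and turns the commanded pose from where the row before left it, along the tool's axes as they then stand; what a row does not reach is not made up. A row lasts 1/12 s, in which the tool goes at most 41.7 mm and 7.16 degrees, less where a joint would pass 70% of its speed; a pose out of reach is approached as far as the arm can. A call is refused whole if a number of a shift passes 4.17 or a number of a turn 0.125, either way. A call with a gripper value outside its range is refused whole. The fingers move at their own pace and stop on an object; "squeeze" is the grip in N (left out, the last holds). Time passes only in rows, so rows that do not move let the fingers close. It gives the time, the measured TCP pose, the force and the opening at its end, in the units of the state.
- monitor.get_obs(): the state, without advancing time (a new reading comes with each control period).
- cams.snapshot(name): name is "scene" or "top"; returns a dict with "frame" (400x640x3 uint8, blue, green, red), "range_z" (400x640 float32, m along the optical axis (not along the pixel's ray), 0 where there is no reading), "fx", "fy", "cx", "cy" (pixels), "R" (3x3) and "t" (3): a world point X has camera coordinates R X + t. Camera axes: x right, y down, z forward; pixel columns grow to the right and rows downward; lengths in m; the calibration is good to about 2 mm. A picture is of the moment at which its call begins.
- job.hand_in(): hands the job in, once; it reports no verdict.
The state is a dict: "time_s": time; "q": joint angles; "qvel": joint speeds; "joint_torque": joint torques, N m; "ee_pos": TCP position; "tool_rot": TCP orientation; "wrist_force": force on the tool from outside, world axes, zero at the start; "ft_torque": the same for the moment, N m; "finger_gap": finger opening in m.
Only numpy, scipy, OpenCV 4.12 (cv2) and the standard library are available. Lean on these libraries where they do the work, as an engineer would, in place of code of your own. Each camera call takes 0.05 s, during which the arm holds its last target. There are 200 camera calls.

### The job

The washed canisters stand mouth-down on the steel table: tip every one of them over onto its side so that it can air, without lifting any off the table. Then lay each canister's own lid, the one of the same shape and size, flat on top of it over its middle, knob up, so that the sets stay together. A lid whose canister is not there is not needed; leave the bowl and the pot beside them alone.

Things in the scene. Friction and masses are not known exactly. Their poses are not given: they have to be found in the camera images.
- can_large_rect_mid (a point): largest, oblong white plastic canister, 136 wide (own y) x 92 deep (own x) x 175 mm tall, walls 4, 0.25-0.5 kg, loose. Starts standing mouth-down. Point: its centre, 87.5 mm up as it stands. Own z: from mouth to closed bottom, up at the start; own x then points away from the robot within 0.15 rad. Tipped along x it lies 92 mm high. Pushed near its top it tips, not slides. None if absent.
- lid_large_rect_knob (a point): lid of the canister of like name: white slab 98 (own x) x 142 (own y) x 8 mm, 0.14 kg, with a 24 x 24 mm square knob 36 mm tall on its middle (knob top 44 mm above the lid's underside). Point: in the knob, 25 mm above the underside. z up; starts flat on the table, knob up.
- can_large_square_mid (a point): large, square white plastic canister, 106 wide (own y) x 106 deep (own x) x 170 mm tall, walls 4, 0.25-0.5 kg, loose. Starts standing mouth-down. Point: its centre, 85 mm up as it stands. Own z: from mouth to closed bottom, up at the start; own x then points away from the robot within 0.15 rad. Tipped along x it lies 106 mm high. Pushed near its top it tips, not slides. None if absent.
- lid_large_square_knob (a point): lid of the canister of like name: white slab 112 (own x) x 112 (own y) x 8 mm, 0.14 kg, with a 24 x 24 mm square knob 36 mm tall on its middle (knob top 44 mm above the lid's underside). Point: in the knob, 25 mm above the underside. z up; starts flat on the table, knob up.
- can_small_square_mid (a point): small, square white plastic canister, 82 wide (own y) x 82 deep (own x) x 150 mm tall, walls 4, 0.25-0.5 kg, loose. Starts standing mouth-down. Point: its centre, 75 mm up as it stands. Own z: from mouth to closed bottom, up at the start; own x then points away from the robot within 0.15 rad. Tipped along x it lies 82 mm high. Pushed near its top it tips, not slides. None if absent.
- lid_small_square_knob (a point): lid of the canister of like name: white slab 88 (own x) x 88 (own y) x 8 mm, 0.14 kg, with a 24 x 24 mm square knob 36 mm tall on its middle (knob top 44 mm above the lid's underside). Point: in the knob, 25 mm above the underside. z up; starts flat on the table, knob up.
- can_small_rect_mid (a point): narrow, oblong white plastic canister, 104 wide (own y) x 66 deep (own x) x 160 mm tall, walls 4, 0.25-0.5 kg, loose. Starts standing mouth-down. Point: its centre, 80 mm up as it stands. Own z: from mouth to closed bottom, up at the start; own x then points away from the robot within 0.15 rad. Tipped along x it lies 66 mm high. Pushed near its top it tips, not slides. None if absent.
- lid_small_rect_knob (a point): lid of the canister of like name: white slab 72 (own x) x 110 (own y) x 8 mm, 0.14 kg, with a 24 x 24 mm square knob 36 mm tall on its middle (knob top 44 mm above the lid's underside). Point: in the knob, 25 mm above the underside. z up; starts flat on the table, knob up.
- mixing_bowl: bystander: steel bowl, 120 mm across, 60 mm tall, at the right; origin under its base
- crock: bystander: white ceramic pot, 90 mm across, 55 mm tall, at the left; origin under its base

How it is judged:
On the way:
1. every canister present lies on its side (angle between can_large_rect_mid's own z axis and vertical between 1.45 and 1.69 rad and angle between can_large_square_mid's own z axis and vertical between 1.45 and 1.69 rad and angle between can_small_square_mid's own z axis and vertical between 1.45 and 1.69 rad and angle between can_small_rect_mid's own z axis and vertical between 1.45 and 1.69 rad), for 0.2 s.
At the end, for the whole second after the job is handed in: Every canister present lies on its side (its axis within 0.12 rad of level), and its own lid rests flat on it (square to it within 0.12 rad, seated within 8 mm), knob up, the lid's middle within 40 mm horizontally of the canister's centre (all of step 1 and horizontal distance between lid_large_rect_knob and can_large_rect_mid below 0.04 m and z of can_large_rect_mid in the frame of lid_large_rect_knob between -0.101 and -0.063 m and angle between the z axis of lid_large_rect_knob and the z axis of can_large_rect_mid, either way round above 1.45 rad and horizontal distance between lid_large_square_knob and can_large_square_mid below 0.04 m and z of can_large_square_mid in the frame of lid_large_square_knob between -0.086 and -0.07 m and angle between the z axis of lid_large_square_knob and the z axis of can_large_square_mid, either way round above 1.45 rad and horizontal distance between lid_small_square_knob and can_small_square_mid below 0.04 m and z of can_small_square_mid in the frame of lid_small_square_knob between -0.074 and -0.058 m and angle between the z axis of lid_small_square_knob and the z axis of can_small_square_mid, either way round above 1.45 rad and horizontal distance between lid_small_rect_knob and can_small_rect_mid below 0.04 m and z of can_small_rect_mid in the frame of lid_small_rect_knob between -0.085 and -0.05 m and angle between the z axis of lid_small_rect_knob and the z axis of can_small_rect_mid, either way round above 1.45 rad); the robot touches nothing.
It fails at once if a canister is lifted off the table (height (world z) of any of can_large_rect_mid, can_large_square_mid, can_small_square_mid, can_small_rect_mid above 0.14 m).
It fails at once if a bystander (bowl, pot) is shifted by more than 40 mm or tipped (distance of any of mixing_bowl, crock from where it was at the start of the episode above 0.04 m or angle between any of mixing_bowl, crock's own z axis and vertical above 0.4 rad).
Of can_large_rect, can_large_square, can_small_square, can_small_rect only 3 to 4 are there at a start; the rules pass over those that are not, and their reading is None.
At some moment in a run one of lid_large_rect, lid_large_square, lid_small_square, lid_small_rect may be knocked a few centimetres aside while the robot is not near it.
Once in a run the grip may slacken for a moment while it holds something.
It also fails if it takes over 210 s, if anything falls off the work surface, if the arm or the gripper's body presses on something with over 40 N, if the wrist force passes 120 N, or if a joint passes its speed limit or range.

## Working session

There is one attempt and no reset: what is moved stays moved. The work goes in short steps, Python scripts to look and compute and a tool call to move; the robot and the scene stay as the last step left them, time stands still between calls to the robot, and variables do not carry over. Pictures are saved under pics/ and viewed, about 12 in all and at most 16, crops included, and the job is handed in when it is done.

Besides the shell and the picture viewer there is one more tool, called after "Emit:" in YAML: its name, and indented under it one key for each argument. jog_arm: Moves the arm, as the interface text tells. Its arguments: {"type":"object","properties":{"commands":{"type":"array","items":{"type":"object","properties":{"delta_pos":{"type":"array","items":{"type":"number"}},"yaw":{"type":"number"},"claw":{"type":"number"}}}},"squeeze":{"type":"number"}},"required":["commands"]}

```bash
ls; mkdir -p pics; python3 - <<'E'
from station import monitor,cams
import cv2,numpy as np
o=monitor.get_obs();print(o)
for n in("scene","top"):
    s=cams.snapshot(n);cv2.imwrite(f"pics/{n}0.png",s["frame"]);np.savez(f"{n}0.npz",**s)
    print(n,s["fx"],s["cx"],s["cy"],s["R"],s["t"])
E
```

```text
pics
{'time_s': 0.0, 'q': array([-1.31000123e+00,  3.42685802e-01,  1.52498367e+00, -4.01691468e-06,
        1.27538350e+00, -1.46002528e-01]), 'qvel': array([-0.0007514 , -0.00027732,  0.00110829, -0.00068161,  0.00054472,
       -0.00161561]), 'joint_torque': array([ 2.63876434e-03, -4.31236768e+01, -2.44219673e+01,  7.20252050e-02,
        5.60091133e-02, -1.40013376e-04]), 'ee_pos': array([ 0.20764403, -0.48176994,  0.22607576]), 'tool_rot': array([[-3.80252623e-04,  3.95671124e-01, -9.18392191e-01],
       [ 1.40994068e-03, -9.18391133e-01, -3.95671252e-01],
       [-9.99998934e-01, -1.44533354e-03, -2.08652177e-04]]), 'wrist_force': array([-0.0724919 ,  0.22371278,  0.89617499]), 'ft_torque': array([ 0.03503212,  0.00388246, -0.02614502]), 'finger_gap': 0.09173379282420227}
scene 486.4260032371999 312.4641218351757 200.44086353023093 [[-0.0847896   0.99637069 -0.00749521]
 [ 0.84886103  0.06829356 -0.52418598]
 [-0.52177167 -0.05080791 -0.85157083]] [ 0.05649012 -0.42184282  1.72424015]
top 424.22670916788286 316.332735002679 190.703031302906 [[ 0.00418621 -0.99981284  0.01888827]
 [-0.99391106 -0.00623976 -0.11000852]
 [ 0.11010579 -0.01831274 -0.99375116]] [-0.01489419  0.53748501  1.44830373]
```

View pics/top0.png

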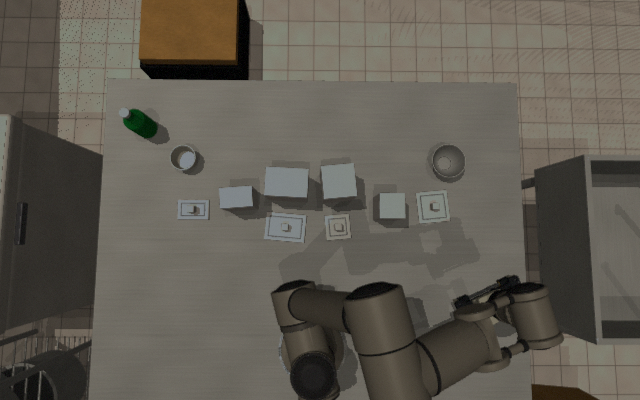

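View pics/scene0.png

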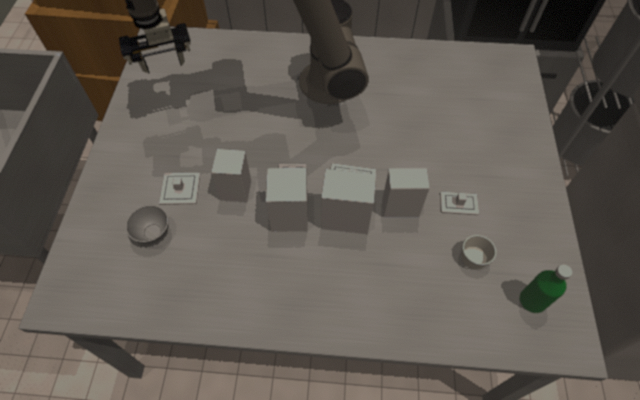

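The top view shows all 4 canisters: small rect (236,198), large rect (287,183), large square (339,181) and small square (392,206). All 4 lids are there too, near (193,210), (286,228), (338,227) and (433,207). The bowl is at (448,161) and the pot at (183,158). The scene view agrees.

```bash
cat > h.py <<'E'
import numpy as np,cv2
from station import monitor,cams
def cloud(s):
    v,u=np.mgrid[:400,:640];z=s["range_z"]
    c=np.stack([(u-s["cx"])*z/s["fx"],(v-s["cy"])*z/s["fy"],z],-1)
    P=(c-s["t"])@s["R"]; P[z==0]=np.nan
    return P
def blobs(P,lo,hi,xr=(0.3,1.0),yr=(-.6,.75),amin=12):
    m=((P[...,2]>lo)&(P[...,2]<hi)&(P[...,0]>xr[0])&(P[...,0]<xr[1])&(P[...,1]>yr[0])&(P[...,1]<yr[1])).astype(np.uint8)
    n,L,st,_=cv2.connectedComponentsWithStats(m)
    for i in range(1,n):
        if st[i,4]<amin: continue
        p=P[L==i]; r=cv2.minAreaRect((p[:,:2]*1000).astype(np.float32))
        print("n",st[i,4],"px",st[i,:4],"rect c(mm) %.0f %.0f size %.0f %.0f ang %.1f"%(*r[0],*r[1],r[2]),"zmed %.3f"%np.median(p[:,2]),"zmax %.3f"%p[:,2].max())
E
python3 - <<'E'
from h import *
for n in("top","scene"):
    s=dict(np.load(n+"0.npz"));P=cloud(s)
    print(n,"table z",[np.round(np.nanmedian(P[v-5:v+5,u-5:u+5,2]),4) for u,v in ((300,130),(150,300),(500,240))])
    for lo,hi in((.14,.19),(.004,.016),(.032,.06)): print(lo);blobs(P,lo,hi)
E
```

```text
top table z [np.float64(-0.0004), np.float64(-0.0005), np.float64(-0.0004)]
0.14
n 151 px [124 110  17  16] rect c(mm) 759 590 size 42 50 ang 59.7 zmed 0.150 zmax 0.189
n 1144 px [321 163  36  37] rect c(mm) 556 -80 size 107 106 ang 5.2 zmed 0.170 zmax 0.178
n 1294 px [264 166  45  33] rect c(mm) 550 86 size 136 93 ang 87.2 zmed 0.174 zmax 0.184
n 709 px [219 185  35  24] rect c(mm) 503 245 size 66 104 ang 4.8 zmed 0.159 zmax 0.169
n 671 px [379 193  27  26] rect c(mm) 479 -253 size 81 83 ang 0.1 zmed 0.150 zmax 0.160
0.004
n 13 px [154 128   4   7] rect c(mm) 750 560 size 3 24 ang 72.7 zmed 0.012 zmax 0.016
n 13 px [142 135  11   3] rect c(mm) 729 591 size 6 37 ang 10.0 zmed 0.009 zmax 0.013
n 176 px [175 149  20  20] rect c(mm) 653 454 size 62 66 ang 29.6 zmed 0.007 zmax 0.016
n 245 px [434 152  22  21] rect c(mm) 645 -471 size 75 72 ang 20.3 zmed 0.010 zmax 0.016
n 859 px [415 189  38  36] rect c(mm) 484 -424 size 127 123 ang 8.0 zmed 0.009 zmax 0.016
n 505 px [177 198  33  23] rect c(mm) 473 419 size 77 111 ang 0.3 zmed 0.008 zmax 0.016
n 981 px [264 212  44  33] rect c(mm) 412 9
[... 3203 characters left out ...]
 px [173 178   9   9] rect c(mm) 488 -422 size 26 23 ang 2.6 zmed 0.042 zmax 0.049
n 77 px [457 193  10  10] rect c(mm) 476 421 size 25 26 ang 8.0 zmed 0.043 zmax 0.051
n 196 px [384 197  38  17] rect c(mm) 534 242 size 112 41 ang 72.3 zmed 0.046 zmax 0.060
n 534 px [125 205  43  39] rect c(mm) 644 -468 size 115 118 ang 88.5 zmed 0.048 zmax 0.060
n 193 px [269 215  39  13] rect c(mm) 606 -68 size 35 111 ang 22.6 zmed 0.046 zmax 0.060
n 232 px [321 218  49  12] rect c(mm) 597 85 size 135 8 ang 87.5 zmed 0.046 zmax 0.060
n 396 px [462 235  35  32] rect c(mm) 649 451 size 87 91 ang 37.3 zmed 0.049 zmax 0.060
n 168 px [523 285  26  25] rect c(mm) 777 579 size 71 33 ang 39.3 zmed 0.046 zmax 0.060
```

Emit:
jog_arm:
  commands:
    - {"yaw":0.102,"claw":4,"delta_pos":[0,0,0]}
    - {"yaw":0.102,"claw":4,"delta_pos":[0,0,0]}
    - {"yaw":0.102,"claw":4,"delta_pos":[0,0,0]}
    - {"yaw":0.101,"claw":4,"delta_pos":[0,0,0]}
    - {"delta_pos":[0,-2.29,-1.87],"yaw":0,"claw":4}
    - {"delta_pos":[0,-2.29,-1.87],"yaw":0,"claw":4}
    - {"delta_pos":[0,-2.29,-1.87],"yaw":0,"claw":4}
    - {"delta_pos":[0,-2.29,-1.87],"yaw":0,"claw":4}
    - {"delta_pos":[0,-2.29,-1.87],"yaw":0,"claw":4}
    - {"delta_pos":[0,-2.29,-1.87],"yaw":0,"claw":4}
    - {"delta_pos":[0,-2.29,-1.87],"yaw":0,"claw":4}
    - {"delta_pos":[0,-2.29,-1.87],"yaw":0,"claw":4}
    - {"delta_pos":[0,-2.29,-1.87],"yaw":0,"claw":4}
    - {"delta_pos":[0,-2.29,-1.87],"yaw":0,"claw":4}
    - {"delta_pos":[3,0,0],"yaw":0,"claw":4}
    - {"delta_pos":[3,0,0],"yaw":0,"claw":4}
    - {"delta_pos":[3,0,0],"yaw":0,"claw":4}
    - {"delta_pos":[0,0,0],"yaw":0,"claw":4}

```text
time_s: 1.6
ee_pos: [0.3922, -0.2505, 0.132]
tool_rot: [[-0.008, 0.0, -1.0], [0.007, -1.0, -0.0], [-1.0, -0.007, 0.008]]
wrist_force: [-1.1, 0.7, -0.9]
finger_gap: 0.0399
```

Emit:
jog_arm:
  commands:
    - {"delta_pos":[-0.6,0,-1],"yaw":0,"claw":4}
    - {"delta_pos":[0,0,-1],"yaw":0,"claw":4}
    - {"delta_pos":[0,0,-1],"yaw":0,"claw":4}
    - {"delta_pos":[0,0,-0.8],"yaw":0,"claw":4}
    - {"delta_pos":[0,0,-0.8],"yaw":0,"claw":4}
    - {"delta_pos":[0,0,-0.8],"yaw":0,"claw":4}
    - {"delta_pos":[0,0,-0.8],"yaw":0,"claw":4}
    - {"delta_pos":[0,0,-0.8],"yaw":0,"claw":4}
    - {"delta_pos":[0,0,-0.8],"yaw":0,"claw":4}
    - {"delta_pos":[0,0,-0.8],"yaw":0,"claw":4}
    - {"delta_pos":[0,0,-0.8],"yaw":0,"claw":4}
    - {"delta_pos":[0,0,-0.8],"yaw":0,"claw":4}
    - {"delta_pos":[0,0,-0.8],"yaw":0,"claw":4}
    - {"delta_pos":[0,0,-0.8],"yaw":0,"claw":4}
    - {"delta_pos":[0,0,-0.8],"yaw":0,"claw":4}
    - {"delta_pos":[0,0,0],"yaw":0,"claw":4}
    - {"delta_pos":[0,0,0],"yaw":0,"claw":4}
    - {"delta_pos":[0,0,0],"yaw":0,"claw":4}
    - {"delta_pos":[-3,0,0],"yaw":0,"claw":4}
    - {"delta_pos":[-3,0,0],"yaw":0,"claw":4}

```text
time_s: 3.27
ee_pos: [0.5193, -0.2526, 0.2018]
tool_rot: [[-0.004, -0.001, -1.0], [0.003, -1.0, 0.001], [-1.0, -0.003, 0.004]]
wrist_force: [1.1, -0.0, 0.5]
finger_gap: 0.04
```

```bash
python3 - <<'E'
from h import *
s=cams.snapshot("scene");cv2.imwrite("pics/s1.png",s["frame"]);P=cloud(s)
blobs(P,.06,.11,(.4,.8),(-.4,-.15))
E
```

```text
n 1545 px [205 188  39  53] rect c(mm) 602 -252 size 84 154 ang 89.8 zmed 0.082 zmax 0.091
```

View pics/s1.png

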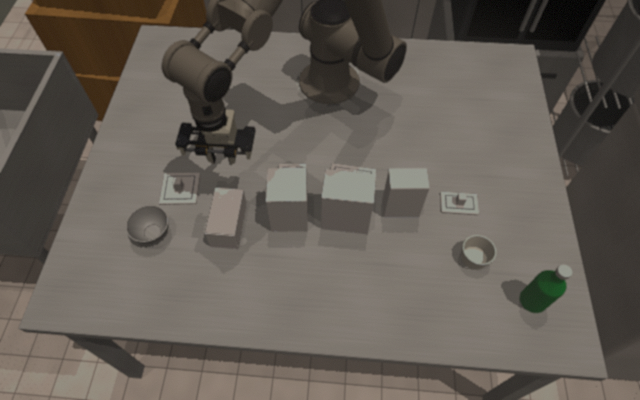

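The small square canister is tipped and lies at about (602,-252) mm with its top at 82 mm (px 225,215). Next is the large square.

Emit:
jog_arm:
  commands:
    - {"delta_pos":[0,0,3.2],"yaw":0,"claw":4}
    - {"delta_pos":[0,0,3.2],"yaw":0,"claw":4}
    - {"delta_pos":[0,-3.3,0],"yaw":0,"claw":4}
    - {"delta_pos":[0,-3.3,0],"yaw":0,"claw":4}
    - {"delta_pos":[0,-3.3,0],"yaw":0,"claw":4}
    - {"delta_pos":[0,-3.3,0],"yaw":0,"claw":4}
    - {"delta_pos":[0,-3.3,0],"yaw":0,"claw":4}
    - {"delta_pos":[0,0,0],"yaw":-0.09,"claw":4}
    - {"delta_pos":[1.5,0,0],"yaw":0,"claw":4}
    - {"delta_pos":[1.5,0,0],"yaw":0,"claw":4}
    - {"delta_pos":[1.5,0,0],"yaw":0,"claw":4}
    - {"delta_pos":[0,0,0],"yaw":0,"claw":4}
    - {"delta_pos":[0,0,0],"yaw":0,"claw":4}

```text
time_s: 4.4
ee_pos: [0.4563, -0.0882, 0.1576]
tool_rot: [[-0.001, 0.089, -0.996], [0.0, -0.996, -0.089], [-1.0, -0.0, 0.001]]
wrist_force: [-0.2, 0.2, 0.1]
finger_gap: 0.04
```

Emit:
jog_arm:
  commands:
    - {"delta_pos":[0,0,-0.8],"yaw":0,"claw":4}
    - {"delta_pos":[0,0,-0.8],"yaw":0,"claw":4}
    - {"delta_pos":[0,0,-0.8],"yaw":0,"claw":4}
    - {"delta_pos":[0,0,-0.8],"yaw":0,"claw":4}
    - {"delta_pos":[0,0,-0.8],"yaw":0,"claw":4}
    - {"delta_pos":[0,0,-0.8],"yaw":0,"claw":4}
    - {"delta_pos":[0,0,-0.8],"yaw":0,"claw":4}
    - {"delta_pos":[0,0,-0.8],"yaw":0,"claw":4}
    - {"delta_pos":[0,0,-0.8],"yaw":0,"claw":4}
    - {"delta_pos":[0,0,-0.8],"yaw":0,"claw":4}
    - {"delta_pos":[0,0,-0.8],"yaw":0,"claw":4}
    - {"delta_pos":[0,0,-0.8],"yaw":0,"claw":4}
    - {"delta_pos":[0,0,-0.8],"yaw":0,"claw":4}
    - {"delta_pos":[0,0,-0.8],"yaw":0,"claw":4}
    - {"delta_pos":[0,0,-0.8],"yaw":0,"claw":4}
    - {"delta_pos":[0,0,-0.8],"yaw":0,"claw":4}
    - {"delta_pos":[0,0,-0.8],"yaw":0,"claw":4}
    - {"delta_pos":[0,0,0],"yaw":0,"claw":4}
    - {"delta_pos":[0,0,0],"yaw":0,"claw":4}
    - {"delta_pos":[0,0,0],"yaw":0,"claw":4}

```text
time_s: 6.07
ee_pos: [0.592, -0.076, 0.1575]
tool_rot: [[-0.001, 0.09, -0.996], [0.0, -0.996, -0.09], [-1.0, -0.0, 0.001]]
wrist_force: [0.7, 0.6, -0.5]
finger_gap: 0.0401
```

Emit:
jog_arm:
  commands:
    - {"delta_pos":[-1,0,3.4],"yaw":0,"claw":4}
    - {"delta_pos":[-1,0,3.4],"yaw":0,"claw":4}
    - {"delta_pos":[-1,0,3.4],"yaw":0,"claw":4}
    - {"delta_pos":[-1,0,3.4],"yaw":0,"claw":4}
    - {"delta_pos":[0,0,0],"yaw":0.09,"claw":4}
    - {"delta_pos":[0,-3.58,0],"yaw":0,"claw":4}
    - {"delta_pos":[0,-3.58,0],"yaw":0,"claw":4}
    - {"delta_pos":[0,-3.58,0],"yaw":0,"claw":4}
    - {"delta_pos":[0,-3.58,0],"yaw":0,"claw":4}
    - {"delta_pos":[0,-3.58,0],"yaw":0,"claw":4}
    - {"delta_pos":[1.7,0,0],"yaw":0.049,"claw":4}
    - {"delta_pos":[1.8,0,0],"yaw":0,"claw":4}
    - {"delta_pos":[0,0,0],"yaw":0,"claw":4}
    - {"delta_pos":[0,0,0],"yaw":0,"claw":4}

```text
time_s: 7.23
ee_pos: [0.4561, 0.0907, 0.1625]
tool_rot: [[-0.002, -0.049, -0.999], [-0.0, -0.999, 0.049], [-1.0, 0.0, 0.002]]
wrist_force: [1.0, -0.6, 1.3]
finger_gap: 0.0401
```

Emit:
jog_arm:
  commands:
    - {"delta_pos":[0,0,-0.8],"yaw":0,"claw":4}
    - {"delta_pos":[0,0,-0.8],"yaw":0,"claw":4}
    - {"delta_pos":[0,0,-0.8],"yaw":0,"claw":4}
    - {"delta_pos":[0,0,-0.8],"yaw":0,"claw":4}
    - {"delta_pos":[0,0,-0.8],"yaw":0,"claw":4}
    - {"delta_pos":[0,0,-0.8],"yaw":0,"claw":4}
    - {"delta_pos":[0,0,-0.8],"yaw":0,"claw":4}
    - {"delta_pos":[0,0,-0.8],"yaw":0,"claw":4}
    - {"delta_pos":[0,0,-0.8],"yaw":0,"claw":4}
    - {"delta_pos":[0,0,-0.8],"yaw":0,"claw":4}
    - {"delta_pos":[0,0,-0.8],"yaw":0,"claw":4}
    - {"delta_pos":[0,0,-0.8],"yaw":0,"claw":4}
    - {"delta_pos":[0,0,-0.8],"yaw":0,"claw":4}
    - {"delta_pos":[0,0,-0.8],"yaw":0,"claw":4}
    - {"delta_pos":[0,0,-0.8],"yaw":0,"claw":4}
    - {"delta_pos":[0,0,-0.8],"yaw":0,"claw":4}
    - {"delta_pos":[0,0,0],"yaw":0,"claw":4}
    - {"delta_pos":[0,0,0],"yaw":0,"claw":4}
    - {"delta_pos":[0,0,0],"yaw":0,"claw":4}

```text
time_s: 8.82
ee_pos: [0.5844, 0.0845, 0.1625]
tool_rot: [[-0.001, -0.049, -0.999], [-0.0, -0.999, 0.049], [-1.0, 0.0, 0.001]]
wrist_force: [-0.4, 0.5, -0.5]
finger_gap: 0.0399
```

Emit:
jog_arm:
  commands:
    - {"delta_pos":[-0.5,0,4],"yaw":0,"claw":4}
    - {"delta_pos":[-0.5,0,4],"yaw":0,"claw":4}
    - {"delta_pos":[-0.5,0,4],"yaw":0,"claw":4}
    - {"delta_pos":[-0.5,0,4],"yaw":0,"claw":4}
    - {"delta_pos":[0,0,0],"yaw":-0.049,"claw":4}
    - {"delta_pos":[0,-3.68,0],"yaw":0,"claw":4}
    - {"delta_pos":[0,-3.68,0],"yaw":0,"claw":4}
    - {"delta_pos":[0,-3.68,0],"yaw":0,"claw":4}
    - {"delta_pos":[0,-3.68,0],"yaw":0,"claw":4}
    - {"delta_pos":[1.7,0,0],"yaw":-0.08,"claw":4}
    - {"delta_pos":[1.8,0,0],"yaw":0,"claw":4}
    - {"delta_pos":[0,0,0],"yaw":0,"claw":4}
    - {"delta_pos":[0,0,0],"yaw":0,"claw":4}

```text
time_s: 9.9
ee_pos: [0.4241, 0.2394, 0.1474]
tool_rot: [[-0.002, 0.08, -0.997], [-0.001, -0.997, -0.08], [-1.0, 0.001, 0.002]]
wrist_force: [0.4, -0.1, 0.1]
finger_gap: 0.04
```

Emit:
jog_arm:
  commands:
    - {"delta_pos":[0,0,-0.8],"yaw":0,"claw":4}
    - {"delta_pos":[0,0,-0.8],"yaw":0,"claw":4}
    - {"delta_pos":[0,0,-0.8],"yaw":0,"claw":4}
    - {"delta_pos":[0,0,-0.8],"yaw":0,"claw":4}
    - {"delta_pos":[0,0,-0.8],"yaw":0,"claw":4}
    - {"delta_pos":[0,0,-0.8],"yaw":0,"claw":4}
    - {"delta_pos":[0,0,-0.8],"yaw":0,"claw":4}
    - {"delta_pos":[0,0,-0.8],"yaw":0,"claw":4}
    - {"delta_pos":[0,0,-0.8],"yaw":0,"claw":4}
    - {"delta_pos":[0,0,-0.8],"yaw":0,"claw":4}
    - {"delta_pos":[0,0,-0.8],"yaw":0,"claw":4}
    - {"delta_pos":[0,0,-0.8],"yaw":0,"claw":4}
    - {"delta_pos":[0,0,-0.8],"yaw":0,"claw":4}
    - {"delta_pos":[0,0,-0.8],"yaw":0,"claw":4}
    - {"delta_pos":[0,0,-0.8],"yaw":0,"claw":4}
    - {"delta_pos":[0,0,0],"yaw":0,"claw":4}
    - {"delta_pos":[0,0,0],"yaw":0,"claw":4}
    - {"delta_pos":[-3,0,3],"yaw":0,"claw":5}
    - {"delta_pos":[-3,0,3],"yaw":0,"claw":5}
    - {"delta_pos":[0,0,3],"yaw":0.08,"claw":5}

```text
time_s: 11.57
ee_pos: [0.457, 0.2427, 0.2108]
tool_rot: [[0.007, -0.0, -1.0], [0.003, -1.0, 0.0], [-1.0, -0.003, -0.007]]
wrist_force: [1.2, 0.5, 0.3]
finger_gap: 0.0494
```

```bash
cat > m.py <<'E'
from h import *
import sys
s=cams.snapshot("scene");P=cloud(s);cv2.imwrite("pics/%s.png"%sys.argv[1],s["frame"])
print("cans");blobs(P,.055,.115,(.5,.85),(-.36,.36),300)
for n in ("scene","top"):
    if n=="top": s=cams.snapshot(n);P=cloud(s)
    print(n,"lids");blobs(P,.004,.014,(.35,.58),(-.55,.55),150)
    print("knobs");blobs(P,.034,.05,(.35,.56),(-.55,.55),18)
o=monitor.get_obs();print(o["time_s"],o["ee_pos"])
E
python3 m.py s2
```

```text
cans
n 1584 px [205 188  40  53] rect c(mm) 603 -251 size 83 154 ang 89.7 zmed 0.081 zmax 0.091
n 2058 px [386 207  44  54] rect c(mm) 618 257 size 163 106 ang 4.5 zmed 0.066 zmax 0.073
n 3359 px [313 214  58  71] rect c(mm) 687 81 size 136 179 ang 87.1 zmed 0.092 zmax 0.100
n 2699 px [266 216  42  67] rect c(mm) 702 -64 size 175 106 ang 5.6 zmed 0.106 zmax 0.113
scene lids
n 550 px [278 161  30  28] rect c(mm) 412 -83 size 100 91 ang 7.0 zmed 0.008 zmax 0.014
n 1063 px [326 162  51  34] rect c(mm) 408 97 size 147 118 ang 84.0 zmed 0.009 zmax 0.014
n 950 px [157 173  43  32] rect c(mm) 490 -425 size 113 119 ang 5.3 zmed 0.008 zmax 0.014
n 618 px [439 190  40  26] rect c(mm) 473 421 size 83 112 ang 1.8 zmed 0.009 zmax 0.014
knobs
n 61 px [288 165   8   9] rect c(mm) 415 -85 size 28 22 ang 5.3 zmed 0.043 zmax 0.049
n 60 px [348 169   9   8] rect c(mm) 414 98 size 27 24 ang 2.5 zmed 0.044 zmax 0.049
n 71 px [173 178   9   9] rect c(mm) 489 -422 size 25 24 ang 2.6 zmed 0.042 zmax 0.049
n 70 px [458 193   9   9] rect c(mm) 476 422 size 24 23 ang 88.0 zmed 0.044 zmax 0.050
top lids
n 823 px [415 188  36  36] rect c(mm) 490 -426 size 123 122 ang 2.5 zmed 0.009 zmax 0.014
n 949 px [263 211  44  32] rect c(mm) 413 99 size 149 105 ang 86.9 zmed 0.008 zmax 0.014
n 511 px [323 212  29  29] rect c(mm) 416 -87 size 97 99 ang 87.1 zmed 0.008 zmax 0.014
knobs
n 51 px [432 202   8   8] rect c(mm) 487 -423 size 23 26 ang 14.2 zmed 0.044 zmax 0.048
n 49 px [281 223   8   8] rect c(mm) 414 97 size 23 24 ang 80.7 zmed 0.043 zmax 0.049
n 49 px [335 223   7   7] rect c(mm) 415 -86 size 21 21 ang 0.8 zmed 0.043 zmax 0.049
11.6667 [0.45209611 0.24200433 0.20780415]
```

View pics/s2.png

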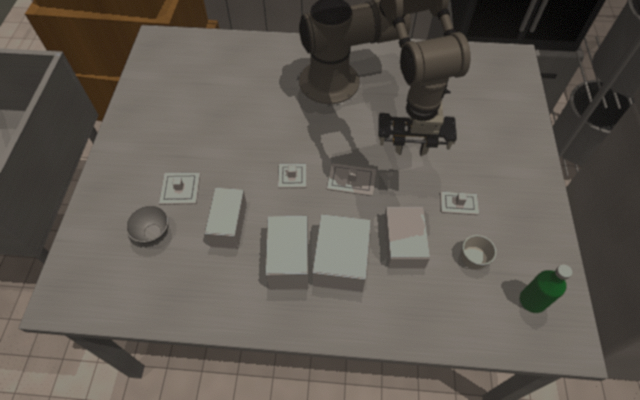

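All four lie on their sides, with tops at 82, 66, 92 and 106 mm as expected. The lids haven't moved. I'll start with the small rect lid at (476,421).

Emit:
jog_arm:
  commands:
    - {"delta_pos":[0,-3.57,-0.47],"yaw":0,"claw":6}
    - {"delta_pos":[0,-3.57,-0.47],"yaw":0,"claw":6}
    - {"delta_pos":[0,-3.57,-0.47],"yaw":0,"claw":6}
    - {"delta_pos":[0,-3.57,-0.47],"yaw":0,"claw":6}
    - {"delta_pos":[0,-3.57,-0.47],"yaw":0,"claw":6}
    - {"delta_pos":[3,0,0],"yaw":0,"claw":6}
    - {"delta_pos":[3,0,0],"yaw":0,"claw":6}
    - {"delta_pos":[3,0,0],"yaw":0,"claw":6}
    - {"delta_pos":[3,0,0],"yaw":0,"claw":6}
    - {"delta_pos":[2,0,0],"yaw":0,"claw":6}
    - {"delta_pos":[0,0,0],"yaw":0,"claw":6}
    - {"delta_pos":[0,0,0],"yaw":0,"claw":6}
    - {"delta_pos":[0,0,0],"yaw":0,"claw":6}

```text
time_s: 12.75
ee_pos: [0.4804, 0.421, 0.0679]
tool_rot: [[0.002, 0.0, -1.0], [0.001, -1.0, -0.0], [-1.0, -0.001, -0.002]]
wrist_force: [0.1, -1.0, 0.3]
finger_gap: 0.0599
```

```bash
python3 m.py s3 | grep -v cans
```

```text
n 1578 px [205 188  40  53] rect c(mm) 602 -251 size 84 153 ang 89.7 zmed 0.081 zmax 0.090
n 2057 px [386 207  44  54] rect c(mm) 619 257 size 165 106 ang 4.6 zmed 0.066 zmax 0.074
n 3345 px [313 214  58  71] rect c(mm) 687 81 size 136 179 ang 87.1 zmed 0.092 zmax 0.100
n 2706 px [266 216  42  67] rect c(mm) 701 -64 size 174 106 ang 5.7 zmed 0.106 zmax 0.114
scene lids
n 1054 px [327 161  50  35] rect c(mm) 411 99 size 150 109 ang 85.2 zmed 0.009 zmax 0.014
n 552 px [275 163  34  26] rect c(mm) 415 -85 size 94 101 ang 3.5 zmed 0.008 zmax 0.014
n 950 px [158 171  43  36] rect c(mm) 489 -424 size 126 115 ang 5.1 zmed 0.009 zmax 0.014
n 603 px [440 191  41  25] rect c(mm) 473 425 size 118 80 ang 89.6 zmed 0.009 zmax 0.014
knobs
n 63 px [288 165   8   9] rect c(mm) 416 -85 size 27 22 ang 5.2 zmed 0.043 zmax 0.049
n 63 px [348 169   9   9] rect c(mm) 415 99 size 24 25 ang 84.2 zmed 0.043 zmax 0.048
n 67 px [173 178   9   9] rect c(mm) 489 -422 size 26 24 ang 6.8 zmed 0.042 zmax 0.049
n 75 px [457 193  10   9] rect c(mm) 476 421 size 24 25 ang 88.3 zmed 0.043 zmax 0.049
top lids
n 815 px [414 188  38  38] rect c(mm) 486 -426 size 122 121 ang 9.5 zmed 0.009 zmax 0.014
n 946 px [263 208  44  37] rect c(mm) 410 97 size 151 114 ang 78.9 zmed 0.008 zmax 0.014
n 497 px [324 212  29  30] rect c(mm) 414 -89 size 102 99 ang 0.3 zmed 0.008 zmax 0.014
knobs
n 50 px [432 202   8   8] rect c(mm) 488 -426 size 24 25 ang 18.4 zmed 0.043 zmax 0.048
n 48 px [281 223   8   8] rect c(mm) 414 97 size 24 23 ang 79.1 zmed 0.043 zmax 0.049
n 47 px [335 223   7   7] rect c(mm) 415 -87 size 21 21 ang 0.1 zmed 0.042 zmax 0.050
12.85 [0.48057776 0.42123009 0.06866187]
```

Emit:
jog_arm:
  commands:
    - {"delta_pos":[1.8,0,0.5],"yaw":0,"claw":6}
    - {"delta_pos":[1.8,0,0],"yaw":0,"claw":6}
    - {"delta_pos":[1.8,0,0],"yaw":0,"claw":6}
    - {"delta_pos":[0,0,0],"yaw":0,"claw":6}
    - {"delta_pos":[0,0,0],"yaw":0,"claw":1.5}
    - {"delta_pos":[0,0,0],"yaw":0,"claw":1.5}
    - {"delta_pos":[0,0,0],"yaw":0,"claw":1.5}
    - {"delta_pos":[0,0,0],"yaw":0,"claw":1.5}
    - {"delta_pos":[0,0,0],"yaw":0,"claw":1.5}
    - {"delta_pos":[0,0,0],"yaw":0,"claw":1.5}
  squeeze: 35

```text
time_s: 13.68
ee_pos: [0.4747, 0.4207, 0.0132]
tool_rot: [[0.001, -0.0, -1.0], [0.0, -1.0, 0.0], [-1.0, -0.0, -0.001]]
wrist_force: [-0.9, 0.0, 0.6]
finger_gap: 0.0246
```

Emit:
jog_arm:
  commands:
    - {"delta_pos":[-1.8,0,0],"yaw":0,"claw":1.5}
    - {"delta_pos":[-1.8,0,0],"yaw":0,"claw":1.5}
    - {"delta_pos":[-1.8,0,0],"yaw":0,"claw":1.5}
    - {"delta_pos":[-1.8,0,0],"yaw":0,"claw":1.5}
    - {"delta_pos":[-1.8,0,0],"yaw":0,"claw":1.5}
    - {"delta_pos":[-1.8,0,0],"yaw":0,"claw":1.5}
    - {"delta_pos":[0,2.05,-1.78],"yaw":0,"claw":1.5}
    - {"delta_pos":[0,2.05,-1.78],"yaw":0,"claw":1.5}
    - {"delta_pos":[0,2.05,-1.78],"yaw":0,"claw":1.5}
    - {"delta_pos":[0,2.05,-1.78],"yaw":0,"claw":1.5}
    - {"delta_pos":[0,2.05,-1.78],"yaw":0,"claw":1.5}
    - {"delta_pos":[0,2.05,-1.78],"yaw":0,"claw":1.5}
    - {"delta_pos":[0,2.05,-1.78],"yaw":0,"claw":1.5}
    - {"delta_pos":[0,2.05,-1.78],"yaw":0,"claw":1.5}
    - {"delta_pos":[0,0,0],"yaw":-0.06,"claw":1.5}
    - {"delta_pos":[0,0,0],"yaw":0,"claw":1.5}
    - {"delta_pos":[0,0,0],"yaw":0,"claw":1.5}

```text
time_s: 15.1
ee_pos: [0.6165, 0.2564, 0.1202]
tool_rot: [[-0.001, 0.058, -0.998], [-0.0, -0.998, -0.058], [-1.0, -0.0, 0.001]]
wrist_force: [-0.1, 1.0, -1.0]
finger_gap: 0.0239
```

```bash
cat > c.py <<'E'
from h import *
import sys
# held lid check: slab heights around the tcp, both views
o=monitor.get_obs();x,y,z=o["ee_pos"];print("tcp",o["ee_pos"].round(4),"gap",o["finger_gap"],"F",o["wrist_force"].round(1),"expected slab top",round(z-.005,4))
for n in("scene","top"):
    s=cams.snapshot(n);P=cloud(s)
    if n=="scene": cv2.imwrite("pics/%s.png"%sys.argv[1],cv2.resize(s["frame"],None,fx=1.2,fy=1.2))
    print(n);blobs(P,z-.03,z+.006,(x-.09,x+.09),(y-.09,y+.09),20)
E
python3 c.py s4
```

```text
tcp [0.6165 0.2564 0.1202] gap 0.023933726990830632 F [-0.1  1.  -1. ] expected slab top 0.1152
scene
n 23 px [391 211   8   3] rect c(mm) 588 216 size 9 21 ang 13.7 zmed 0.115 zmax 0.120
n 573 px [390 217  43  19] rect c(mm) 630 259 size 112 52 ang 88.3 zmed 0.116 zmax 0.126
top
n 52 px [245 153   6  10] rect c(mm) 637 218 size 31 18 ang 1.0 zmed 0.115 zmax 0.122
n 84 px [220 169  16   7] rect c(mm) 588 282 size 21 51 ang 3.4 zmed 0.114 zmax 0.121
n 44 px [246 168   7   7] rect c(mm) 592 211 size 20 21 ang 88.6 zmed 0.115 zmax 0.121
```

View pics/s4.png

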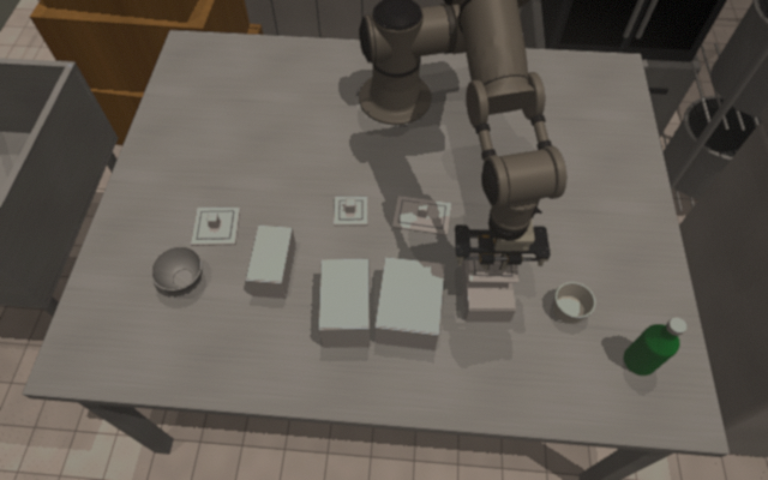

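The lid (px 490,275) is held level over the small rect canister, with the slab top at the expected 115 mm. Lowering it.

Emit:
jog_arm:
  commands:
    - {"delta_pos":[1,0,0],"yaw":0,"claw":1.5}
    - {"delta_pos":[1,0,0],"yaw":0,"claw":1.5}
    - {"delta_pos":[1,0,0],"yaw":0,"claw":1.5}
    - {"delta_pos":[0.5,0,0],"yaw":0,"claw":1.5}
    - {"delta_pos":[0.3,0,0],"yaw":0,"claw":1.5}
    - {"delta_pos":[0.3,0,0],"yaw":0,"claw":1.5}
    - {"delta_pos":[0,0,0],"yaw":0,"claw":1.5}
    - {"delta_pos":[0,0,0],"yaw":0,"claw":1.5}
    - {"delta_pos":[0,0,0],"yaw":0,"claw":4}
    - {"delta_pos":[0,0,0],"yaw":0,"claw":6}
    - {"delta_pos":[0,0,0],"yaw":0,"claw":6}
    - {"delta_pos":[0,0,0],"yaw":0,"claw":6}
    - {"delta_pos":[-2,0,0],"yaw":0,"claw":6}
    - {"delta_pos":[-4,0,0],"yaw":0.06,"claw":6}
    - {"delta_pos":[-4,0,0],"yaw":0,"claw":6}
    - {"delta_pos":[-2,0,0],"yaw":0,"claw":6}
    - {"delta_pos":[0,0,0],"yaw":0,"claw":6}
    - {"delta_pos":[0,0,0],"yaw":0,"claw":6}

```text
time_s: 16.7
ee_pos: [0.6174, 0.2567, 0.2014]
tool_rot: [[0.003, -0.0, -1.0], [0.001, -1.0, 0.0], [-1.0, -0.001, -0.003]]
wrist_force: [-0.5, 0.4, 0.3]
finger_gap: 0.06
```

```bash
cat > k.py <<'E'
from h import *
for n in("scene","top"):
    P=cloud(cams.snapshot(n));print(n)
    print("knobs table");blobs(P,.034,.05,(.35,.56),(-.55,.55),18)
    for nm,x,y,h in(("sr",.617,.256,.066),("lr",.685,.081,.092),("ls",.7,-.065,.106),("ss",.601,-.252,.082)):
        print(nm,"slab:");blobs(P,h+.004,h+.015,(x-.12,x+.12),(y-.09,y+.09),100)
        print(nm,"knob:");blobs(P,h+.034,h+.05,(x-.07,x+.07),(y-.07,y+.07),15)
o=monitor.get_obs();print(o["time_s"],o["ee_pos"])
E
python3 k.py
```

```text
scene
knobs table
n 63 px [288 165   8   9] rect c(mm) 416 -85 size 27 22 ang 6.6 zmed 0.042 zmax 0.049
n 64 px [348 169   9   9] rect c(mm) 415 99 size 27 24 ang 2.9 zmed 0.043 zmax 0.049
n 68 px [173 178   9   9] rect c(mm) 490 -422 size 27 23 ang 16.0 zmed 0.043 zmax 0.048
sr slab:
n 795 px [388 218  42  26] rect c(mm) 617 258 size 78 110 ang 4.1 zmed 0.075 zmax 0.081
sr knob:
n 87 px [405 220  10  10] rect c(mm) 617 257 size 26 24 ang 0.9 zmed 0.109 zmax 0.116
lr slab:
lr knob:
ls slab:
ls knob:
ss slab:
ss knob:
top
knobs table
n 49 px [432 202   8   8] rect c(mm) 488 -424 size 23 23 ang 8.6 zmed 0.043 zmax 0.050
n 51 px [281 223   8   8] rect c(mm) 414 97 size 24 23 ang 79.0 zmed 0.043 zmax 0.048
n 49 px [335 223   7   7] rect c(mm) 415 -87 size 21 21 ang 0.4 zmed 0.043 zmax 0.049
sr slab:
n 115 px [222 165  11  13] rect c(mm) 598 291 size 41 35 ang 2.0 zmed 0.074 zmax 0.079
n 107 px [242 166  13  11] rect c(mm) 598 220 size 34 40 ang 10.4 zmed 0.075 zmax 0.080
sr knob:
lr slab:
lr knob:
ls slab:
ls knob:
ss slab:
ss knob:
16.8 [0.61614202 0.25629117 0.1982913 ]
```

Emit:
jog_arm:
  commands:
    - {"delta_pos":[0,1.98,2.53],"yaw":0,"claw":6}
    - {"delta_pos":[0,1.98,2.53],"yaw":0,"claw":6}
    - {"delta_pos":[0,1.98,2.53],"yaw":0,"claw":6}
    - {"delta_pos":[0,1.98,2.53],"yaw":0,"claw":6}
    - {"delta_pos":[0,1.98,2.53],"yaw":0,"claw":6}
    - {"delta_pos":[0,1.98,2.53],"yaw":0,"claw":6}
    - {"delta_pos":[0,1.98,2.53],"yaw":0,"claw":6}
    - {"delta_pos":[0,1.98,2.53],"yaw":0,"claw":6}
    - {"delta_pos":[2.5,0,0],"yaw":0.08,"claw":6}
    - {"delta_pos":[2.5,0,0],"yaw":0,"claw":6}
    - {"delta_pos":[2.5,0,0],"yaw":0,"claw":6}
    - {"delta_pos":[2.5,0,0],"yaw":0,"claw":6}
    - {"delta_pos":[2.5,0,0],"yaw":0,"claw":6}
    - {"delta_pos":[0,0,0],"yaw":0,"claw":6}
    - {"delta_pos":[0,0,0],"yaw":0,"claw":6}
    - {"delta_pos":[0,0,0],"yaw":0,"claw":6}

```text
time_s: 18.13
ee_pos: [0.4146, 0.0982, 0.075]
tool_rot: [[-0.0, -0.08, -0.997], [-0.0, -0.997, 0.08], [-1.0, 0.0, 0.0]]
wrist_force: [0.1, 0.5, -0.5]
finger_gap: 0.0597
```

```bash
python3 k.py | sed -n '/knobs table/,/sr slab/p;$p'
```

```text
knobs table
n 63 px [288 165   8   9] rect c(mm) 416 -85 size 28 22 ang 5.5 zmed 0.043 zmax 0.048
n 63 px [348 169   9   9] rect c(mm) 416 99 size 23 27 ang 80.3 zmed 0.044 zmax 0.049
n 66 px [173 178   9   8] rect c(mm) 489 -422 size 26 24 ang 4.6 zmed 0.042 zmax 0.049
sr slab:
knobs table
n 53 px [432 202   8   8] rect c(mm) 488 -425 size 23 26 ang 14.2 zmed 0.044 zmax 0.048
n 48 px [335 223   7   7] rect c(mm) 415 -87 size 21 21 ang 0.1 zmed 0.044 zmax 0.050
sr slab:
18.2333 [0.41522796 0.09821388 0.07573682]
```

Emit:
jog_arm:
  commands:
    - {"delta_pos":[2,0,0],"yaw":0,"claw":6}
    - {"delta_pos":[2,0,0],"yaw":0,"claw":6}
    - {"delta_pos":[2.1,0,0],"yaw":0,"claw":6}
    - {"delta_pos":[0,0,0],"yaw":0,"claw":6}
    - {"delta_pos":[0,0,0],"yaw":0,"claw":1.5}
    - {"delta_pos":[0,0,0],"yaw":0,"claw":1.5}
    - {"delta_pos":[0,0,0],"yaw":0,"claw":1.5}
    - {"delta_pos":[0,0,0],"yaw":0,"claw":1.5}
    - {"delta_pos":[0,0,0],"yaw":0,"claw":1.5}
    - {"delta_pos":[0,0,0],"yaw":0,"claw":1.5}
  squeeze: 35

```text
time_s: 19.07
ee_pos: [0.4147, 0.0981, 0.0142]
tool_rot: [[0.001, -0.08, -0.997], [-0.0, -0.997, 0.08], [-1.0, -0.0, -0.001]]
wrist_force: [0.5, -1.0, 0.3]
finger_gap: 0.0248
```

Emit:
jog_arm:
  commands:
    - {"delta_pos":[-2,0,0],"yaw":0,"claw":1.5}
    - {"delta_pos":[-2,0,0],"yaw":0,"claw":1.5}
    - {"delta_pos":[-2,0,0],"yaw":0,"claw":1.5}
    - {"delta_pos":[-2,0,0],"yaw":0,"claw":1.5}
    - {"delta_pos":[-2,0,0],"yaw":0,"claw":1.5}
    - {"delta_pos":[-2,0,0],"yaw":0,"claw":1.5}
    - {"delta_pos":[-2,0,0],"yaw":-0.03,"claw":1.5}
    - {"delta_pos":[0,0.04,-2.71],"yaw":0,"claw":1.5}
    - {"delta_pos":[0,0.04,-2.71],"yaw":0,"claw":1.5}
    - {"delta_pos":[0,0.04,-2.71],"yaw":0,"claw":1.5}
    - {"delta_pos":[0,0.04,-2.71],"yaw":0,"claw":1.5}
    - {"delta_pos":[0,0.04,-2.71],"yaw":0,"claw":1.5}
    - {"delta_pos":[0,0.04,-2.71],"yaw":0,"claw":1.5}
    - {"delta_pos":[0,0.04,-2.71],"yaw":0,"claw":1.5}
    - {"delta_pos":[0,0.04,-2.71],"yaw":0,"claw":1.5}
    - {"delta_pos":[0,0.04,-2.71],"yaw":0,"claw":1.5}
    - {"delta_pos":[0,0.04,-2.71],"yaw":0,"claw":1.5}
    - {"delta_pos":[0,0,0],"yaw":0,"claw":1.5}
    - {"delta_pos":[0,0,0],"yaw":0,"claw":1.5}
    - {"delta_pos":[0,0,0],"yaw":0,"claw":1.5}

```text
time_s: 20.73
ee_pos: [0.6837, 0.0806, 0.1529]
tool_rot: [[-0.002, -0.05, -0.999], [0.0, -0.999, 0.05], [-1.0, 0.0, 0.002]]
wrist_force: [-0.9, 0.3, -1.9]
finger_gap: 0.0239
```

```bash
python3 c.py s5
```

```text
tcp [0.6837 0.0806 0.1529] gap 0.02390403391313126 F [-0.9  0.3 -1.9] expected slab top 0.1479
scene
n 24 px [318 221   9   3] rect c(mm) 651 24 size 21 8 ang 82.2 zmed 0.147 zmax 0.152
n 1095 px [314 227  58  29] rect c(mm) 700 81 size 142 65 ang 87.2 zmed 0.147 zmax 0.159
n 28 px [363 226  10   4] rect c(mm) 659 142 size 23 10 ang 89.1 zmed 0.146 zmax 0.151
top
n 311 px [266 145  33  12] rect c(mm) 652 101 size 103 37 ang 87.2 zmed 0.147 zmax 0.156
n 28 px [307 147   4  12] rect c(mm) 648 15 size 7 36 ang 81.6 zmed 0.146 zmax 0.153
```

Emit:
jog_arm:
  commands:
    - {"delta_pos":[1.2,0,0],"yaw":0,"claw":1.5}
    - {"delta_pos":[1.2,0,0],"yaw":0,"claw":1.5}
    - {"delta_pos":[1,0,0],"yaw":0,"claw":1.5}
    - {"delta_pos":[0.5,0,0],"yaw":0,"claw":1.5}
    - {"delta_pos":[0.5,0,0],"yaw":0,"claw":1.5}
    - {"delta_pos":[0.3,0,0],"yaw":0,"claw":1.5}
    - {"delta_pos":[0,0,0],"yaw":0,"claw":1.5}
    - {"delta_pos":[0,0,0],"yaw":0,"claw":1.5}
    - {"delta_pos":[0,0,0],"yaw":0,"claw":4}
    - {"delta_pos":[0,0,0],"yaw":0,"claw":6}
    - {"delta_pos":[0,0,0],"yaw":0,"claw":6}
    - {"delta_pos":[0,0,0],"yaw":0,"claw":6}
    - {"delta_pos":[-2,0,0],"yaw":0,"claw":6}
    - {"delta_pos":[-4,0,0],"yaw":0.05,"claw":6}
    - {"delta_pos":[-4,0,0],"yaw":-0.1,"claw":6}
    - {"delta_pos":[0,0,0],"yaw":0,"claw":6}
    - {"delta_pos":[0,0,0],"yaw":0,"claw":6}

```text
time_s: 22.25
ee_pos: [0.6863, 0.0806, 0.2104]
tool_rot: [[0.007, 0.0, -1.0], [-0.0, -1.0, -0.0], [-1.0, 0.0, -0.007]]
wrist_force: [-0.4, 0.8, -0.5]
finger_gap: 0.0598
```

```bash
python3 k.py
```

```text
scene
knobs table
n 63 px [288 165   8   9] rect c(mm) 415 -85 size 26 22 ang 5.8 zmed 0.043 zmax 0.049
n 63 px [173 178   9   9] rect c(mm) 489 -422 size 26 24 ang 10.5 zmed 0.042 zmax 0.049
sr slab:
n 798 px [388 218  42  26] rect c(mm) 618 258 size 75 110 ang 3.3 zmed 0.075 zmax 0.081
sr knob:
n 88 px [405 220  10  10] rect c(mm) 617 258 size 26 24 ang 7.0 zmed 0.109 zmax 0.115
lr slab:
n 1648 px [314 223  57  42] rect c(mm) 684 81 size 142 109 ang 86.7 zmed 0.101 zmax 0.107
lr knob:
n 88 px [339 233  10  10] rect c(mm) 684 82 size 24 26 ang 89.3 zmed 0.135 zmax 0.141
ls slab:
ls knob:
ss slab:
ss knob:
top
knobs table
n 51 px [432 202   8   8] rect c(mm) 488 -424 size 23 25 ang 14.1 zmed 0.043 zmax 0.049
n 48 px [335 223   7   7] rect c(mm) 415 -87 size 21 21 ang 0.1 zmed 0.044 zmax 0.049
sr slab:
n 497 px [222 155  31  23] rect c(mm) 615 258 size 75 103 ang 1.1 zmed 0.074 zmax 0.081
sr knob:
n 54 px [233 161   8   8] rect c(mm) 615 256 size 24 23 ang 8.9 zmed 0.108 zmax 0.114
lr slab:
n 357 px [268 142  31  15] rect c(mm) 669 102 size 49 101 ang 0.9 zmed 0.100 zmax 0.107
lr knob:
n 34 px [286 142   7   5] rect c(mm) 679 80 size 20 14 ang 89.9 zmed 0.135 zmax 0.140
ls slab:
ls knob:
ss slab:
ss knob:
22.35 [0.68443924 0.08054301 0.20607361]
```

Emit:
jog_arm:
  commands:
    - {"delta_pos":[0,1.665,2.69],"yaw":0,"claw":6}
    - {"delta_pos":[0,1.665,2.69],"yaw":0,"claw":6}
    - {"delta_pos":[0,1.665,2.69],"yaw":0,"claw":6}
    - {"delta_pos":[0,1.665,2.69],"yaw":0,"claw":6}
    - {"delta_pos":[0,1.665,2.69],"yaw":0,"claw":6}
    - {"delta_pos":[0,1.665,2.69],"yaw":0,"claw":6}
    - {"delta_pos":[0,1.665,2.69],"yaw":0,"claw":6}
    - {"delta_pos":[0,1.665,2.69],"yaw":0,"claw":6}
    - {"delta_pos":[0,1.665,2.69],"yaw":0,"claw":6}
    - {"delta_pos":[0,1.665,2.69],"yaw":0,"claw":6}
    - {"delta_pos":[2.6,0,0],"yaw":0,"claw":6}
    - {"delta_pos":[2.6,0,0],"yaw":0,"claw":6}
    - {"delta_pos":[2.6,0,0],"yaw":0,"claw":6}
    - {"delta_pos":[2.6,0,0],"yaw":0,"claw":6}
    - {"delta_pos":[2.6,0,0],"yaw":0,"claw":6}
    - {"delta_pos":[0,0,0],"yaw":0,"claw":6}
    - {"delta_pos":[0,0,0],"yaw":0,"claw":6}
    - {"delta_pos":[0,0,0],"yaw":0,"claw":6}

```text
time_s: 23.85
ee_pos: [0.416, -0.086, 0.0771]
tool_rot: [[-0.0, -0.0, -1.0], [-0.0, -1.0, 0.0], [-1.0, 0.0, 0.0]]
wrist_force: [-0.0, 0.2, 0.7]
finger_gap: 0.0599
```

```bash
python3 k.py | sed -n '/knobs table/,/sr slab/p;$p'
```

```text
knobs table
n 62 px [288 165   8   9] rect c(mm) 415 -85 size 29 21 ang 6.0 zmed 0.043 zmax 0.049
n 68 px [173 178   9   9] rect c(mm) 490 -422 size 26 24 ang 13.5 zmed 0.043 zmax 0.049
sr slab:
knobs table
n 50 px [432 202   8   8] rect c(mm) 488 -424 size 24 24 ang 7.9 zmed 0.044 zmax 0.050
sr slab:
23.95 [ 0.41662814 -0.08619964  0.07781803]
```

Emit:
jog_arm:
  commands:
    - {"delta_pos":[2.1,0,0.1],"yaw":0,"claw":6}
    - {"delta_pos":[2.1,0,0],"yaw":0,"claw":6}
    - {"delta_pos":[2.1,0,0],"yaw":0,"claw":6}
    - {"delta_pos":[0,0,0],"yaw":0,"claw":6}
    - {"delta_pos":[0,0,0],"yaw":0,"claw":1.5}
    - {"delta_pos":[0,0,0],"yaw":0,"claw":1.5}
    - {"delta_pos":[0,0,0],"yaw":0,"claw":1.5}
    - {"delta_pos":[0,0,0],"yaw":0,"claw":1.5}
    - {"delta_pos":[0,0,0],"yaw":0,"claw":1.5}
    - {"delta_pos":[0,0,0],"yaw":0,"claw":1.5}
  squeeze: 35

```text
time_s: 24.78
ee_pos: [0.4152, -0.0861, 0.0142]
tool_rot: [[0.001, -0.0, -1.0], [-0.001, -1.0, 0.0], [-1.0, 0.001, -0.001]]
wrist_force: [-0.2, -0.8, 5.4]
finger_gap: 0.0245
```

Emit:
jog_arm:
  commands:
    - {"delta_pos":[-2,0,0],"yaw":0,"claw":1.5}
    - {"delta_pos":[-2,0,0],"yaw":0,"claw":1.5}
    - {"delta_pos":[-2,0,0],"yaw":0,"claw":1.5}
    - {"delta_pos":[-2,0,0],"yaw":0,"claw":1.5}
    - {"delta_pos":[-2,0,0],"yaw":0,"claw":1.5}
    - {"delta_pos":[-2,0,0],"yaw":0,"claw":1.5}
    - {"delta_pos":[0,2.075,-2.325],"yaw":0,"claw":1.5}
    - {"delta_pos":[0,2.075,-2.325],"yaw":0,"claw":1.5}
    - {"delta_pos":[0,2.075,-2.325],"yaw":0,"claw":1.5}
    - {"delta_pos":[0,2.075,-2.325],"yaw":0,"claw":1.5}
    - {"delta_pos":[0,2.075,-2.325],"yaw":0,"claw":1.5}
    - {"delta_pos":[0,2.075,-2.325],"yaw":0,"claw":1.5}
    - {"delta_pos":[0,2.075,-2.325],"yaw":0,"claw":1.5}
    - {"delta_pos":[0,2.075,-2.325],"yaw":0,"claw":1.5}
    - {"delta_pos":[0,0,0],"yaw":0,"claw":1.5}
    - {"delta_pos":[0,0,0],"yaw":0,"claw":1.5}
    - {"delta_pos":[0,0,0],"yaw":0,"claw":1.5}

```text
time_s: 26.2
ee_pos: [0.5999, -0.2513, 0.1329]
tool_rot: [[-0.002, -0.0, -1.0], [0.001, -1.0, 0.0], [-1.0, -0.001, 0.002]]
wrist_force: [-0.5, -0.2, -0.6]
finger_gap: 0.0245
```

```bash
python3 c.py s6
```

```text
tcp [ 0.5999 -0.2513  0.1329] gap 0.024461177760534317 F [-0.5 -0.2 -0.6] expected slab top 0.1279
scene
n 523 px [205 196  35  22] rect c(mm) 613 -249 size 64 90 ang 4.9 zmed 0.127 zmax 0.139
top
n 82 px [388 175  16   8] rect c(mm) 571 -272 size 53 21 ang 71.4 zmed 0.127 zmax 0.133
```

Emit:
jog_arm:
  commands:
    - {"delta_pos":[1,0,0],"yaw":0,"claw":1.5}
    - {"delta_pos":[1,0,0],"yaw":0,"claw":1.5}
    - {"delta_pos":[0.8,0,0],"yaw":0,"claw":1.5}
    - {"delta_pos":[0.4,0,0],"yaw":0,"claw":1.5}
    - {"delta_pos":[0.3,0,0],"yaw":0,"claw":1.5}
    - {"delta_pos":[0.2,0,0],"yaw":0,"claw":1.5}
    - {"delta_pos":[0,0,0],"yaw":0,"claw":1.5}
    - {"delta_pos":[0,0,0],"yaw":0,"claw":1.5}
    - {"delta_pos":[0,0,0],"yaw":0,"claw":4}
    - {"delta_pos":[0,0,0],"yaw":0,"claw":6}
    - {"delta_pos":[0,0,0],"yaw":0,"claw":6}
    - {"delta_pos":[0,0,0],"yaw":0,"claw":6}
    - {"delta_pos":[-2,0,0],"yaw":0,"claw":6}
    - {"delta_pos":[-4,0,0],"yaw":0,"claw":6}
    - {"delta_pos":[-4,0,0],"yaw":0,"claw":6}
    - {"delta_pos":[0,0,0],"yaw":0,"claw":6}
    - {"delta_pos":[0,0,0],"yaw":0,"claw":6}

```text
time_s: 27.72
ee_pos: [0.6021, -0.2527, 0.2]
tool_rot: [[0.006, -0.0, -1.0], [-0.003, -1.0, 0.0], [-1.0, 0.003, -0.006]]
wrist_force: [-0.0, -0.5, -1.0]
finger_gap: 0.0601
```

```bash
python3 k.py
```

```text
scene
knobs table
n 42 px [173 179  10   8] rect c(mm) 493 -420 size 18 28 ang 29.1 zmed 0.042 zmax 0.049
sr slab:
n 794 px [387 218  43  26] rect c(mm) 616 257 size 79 110 ang 4.0 zmed 0.075 zmax 0.081
sr knob:
n 86 px [405 220  10  10] rect c(mm) 616 258 size 26 24 ang 4.5 zmed 0.110 zmax 0.115
lr slab:
n 1638 px [314 225  57  40] rect c(mm) 684 82 size 142 109 ang 87.0 zmed 0.101 zmax 0.107
lr knob:
n 86 px [339 233  10  10] rect c(mm) 685 83 size 26 23 ang 2.1 zmed 0.136 zmax 0.141
ls slab:
ls knob:
ss slab:
n 714 px [207 195  35  30] rect c(mm) 600 -251 size 94 89 ang 4.5 zmed 0.091 zmax 0.097
ss knob:
n 85 px [218 199  10  10] rect c(mm) 601 -250 size 26 24 ang 8.5 zmed 0.125 zmax 0.130
top
knobs table
n 51 px [432 202   8   8] rect c(mm) 488 -425 size 23 25 ang 14.4 zmed 0.044 zmax 0.050
sr slab:
n 545 px [222 154  33  25] rect c(mm) 618 256 size 79 110 ang 5.5 zmed 0.074 zmax 0.081
sr knob:
n 54 px [233 161   7   8] rect c(mm) 615 255 size 23 21 ang 0.2 zmed 0.108 zmax 0.115
lr slab:
n 1051 px [268 130  44  32] rect c(mm) 681 80 size 142 104 ang 87.6 zmed 0.100 zmax 0.107
lr knob:
n 51 px [286 140   7   8] rect c(mm) 682 80 size 23 20 ang 0.7 zmed 0.135 zmax 0.140
ls slab:
ls knob:
ss slab:
n 113 px [385 172  17  12] rect c(mm) 577 -269 size 38 55 ang 0.5 zmed 0.091 zmax 0.097
ss knob:
27.8167 [ 0.60032887 -0.25171733  0.1959875 ]
```

Emit:
jog_arm:
  commands:
    - {"delta_pos":[0,2.86,1.86],"yaw":0,"claw":6}
    - {"delta_pos":[0,2.86,1.86],"yaw":0,"claw":6}
    - {"delta_pos":[0,2.86,1.86],"yaw":0,"claw":6}
    - {"delta_pos":[0,2.86,1.86],"yaw":0,"claw":6}
    - {"delta_pos":[0,2.86,1.86],"yaw":0,"claw":6}
    - {"delta_pos":[0,2.86,1.86],"yaw":0,"claw":6}
    - {"delta_pos":[0,0,0],"yaw":-0.09,"claw":6}
    - {"delta_pos":[2.4,0,0],"yaw":0,"claw":6}
    - {"delta_pos":[2.4,0,0],"yaw":0,"claw":6}
    - {"delta_pos":[2.4,0,0],"yaw":0,"claw":6}
    - {"delta_pos":[2.4,0,0],"yaw":0,"claw":6}
    - {"delta_pos":[2.4,0,0],"yaw":0,"claw":6}
    - {"delta_pos":[0,0,0],"yaw":0,"claw":6}
    - {"delta_pos":[0,0,0],"yaw":0,"claw":6}
    - {"delta_pos":[0,0,0],"yaw":0,"claw":6}

```text
time_s: 29.07
ee_pos: [0.4894, -0.4238, 0.0771]
tool_rot: [[0.0, 0.09, -0.996], [-0.0, -0.996, -0.09], [-1.0, 0.0, -0.0]]
wrist_force: [1.0, -0.9, 0.8]
finger_gap: 0.0599
```

```bash
python3 k.py | sed -n '/knobs table/,/sr slab/p;$p'
```

```text
knobs table
n 68 px [173 178   9   9] rect c(mm) 491 -422 size 27 25 ang 9.6 zmed 0.043 zmax 0.049
sr slab:
knobs table
sr slab:
29.1667 [ 0.48980191 -0.42417299  0.07826953]
```

Emit:
jog_arm:
  commands:
    - {"delta_pos":[2.1,0,0],"yaw":0,"claw":6}
    - {"delta_pos":[2.1,0,0],"yaw":0,"claw":6}
    - {"delta_pos":[2.2,0,0],"yaw":0,"claw":6}
    - {"delta_pos":[0,0,0],"yaw":0,"claw":6}
    - {"delta_pos":[0,0,0],"yaw":0,"claw":1.5}
    - {"delta_pos":[0,0,0],"yaw":0,"claw":1.5}
    - {"delta_pos":[0,0,0],"yaw":0,"claw":1.5}
    - {"delta_pos":[0,0,0],"yaw":0,"claw":1.5}
    - {"delta_pos":[0,0,0],"yaw":0,"claw":1.5}
    - {"delta_pos":[0,0,0],"yaw":0,"claw":1.5}
  squeeze: 35

```text
time_s: 30.0
ee_pos: [0.4894, -0.4239, 0.0135]
tool_rot: [[0.001, 0.09, -0.996], [-0.001, -0.996, -0.09], [-1.0, 0.001, -0.001]]
wrist_force: [0.4, -0.8, 0.9]
finger_gap: 0.0244
```

Emit:
jog_arm:
  commands:
    - {"delta_pos":[-2.5,0,0],"yaw":0,"claw":1.5}
    - {"delta_pos":[-2.5,0,0],"yaw":0,"claw":1.5}
    - {"delta_pos":[-2.5,0,0],"yaw":0,"claw":1.5}
    - {"delta_pos":[-2.5,0,0],"yaw":0,"claw":1.5}
    - {"delta_pos":[-2.5,0,0],"yaw":0,"claw":1.5}
    - {"delta_pos":[-2.5,0,0],"yaw":0,"claw":1.5}
    - {"delta_pos":[0,-3.29,0.15],"yaw":0,"claw":1.5}
    - {"delta_pos":[0,-3.29,0.15],"yaw":0,"claw":1.5}
    - {"delta_pos":[0,-3.29,0.15],"yaw":0,"claw":1.5}
    - {"delta_pos":[0,-3.29,0.15],"yaw":0,"claw":1.5}
    - {"delta_pos":[0,-3.29,0.15],"yaw":0,"claw":1.5}
    - {"delta_pos":[0,-3.29,0.15],"yaw":0,"claw":1.5}
    - {"delta_pos":[0,-3.29,0.15],"yaw":0,"claw":1.5}
    - {"delta_pos":[0,-3.29,0.15],"yaw":0,"claw":1.5}
    - {"delta_pos":[0,-3.29,0.15],"yaw":0,"claw":1.5}
    - {"delta_pos":[0,-3.29,0.15],"yaw":0,"claw":1.5}
    - {"delta_pos":[0,-3.29,0.15],"yaw":0,"claw":1.5}
    - {"delta_pos":[0,0,0],"yaw":0,"claw":1.5}

```text
time_s: 31.5
ee_pos: [0.4384, -0.0598, 0.1627]
tool_rot: [[-0.002, 0.093, -0.996], [0.002, -0.996, -0.093], [-1.0, -0.002, 0.001]]
wrist_force: [-0.6, -0.3, -1.3]
finger_gap: 0.0239
```

Emit:
jog_arm:
  commands:
    - {"delta_pos":[0,0.26,-2.88],"yaw":0,"claw":1.5}
    - {"delta_pos":[0,0.26,-2.88],"yaw":0,"claw":1.5}
    - {"delta_pos":[0,0.26,-2.88],"yaw":0,"claw":1.5}
    - {"delta_pos":[0,0.26,-2.88],"yaw":0,"claw":1.5}
    - {"delta_pos":[0,0.26,-2.88],"yaw":0,"claw":1.5}
    - {"delta_pos":[0,0.26,-2.88],"yaw":0,"claw":1.5}
    - {"delta_pos":[0,0.26,-2.88],"yaw":0,"claw":1.5}
    - {"delta_pos":[0,0.26,-2.88],"yaw":0,"claw":1.5}
    - {"delta_pos":[0,0.26,-2.88],"yaw":0,"claw":1.5}
    - {"delta_pos":[0,0,0],"yaw":0,"claw":1.5}
    - {"delta_pos":[0,0,0],"yaw":0,"claw":1.5}
    - {"delta_pos":[0,0,0],"yaw":0,"claw":1.5}

```text
time_s: 32.5
ee_pos: [0.6997, -0.0648, 0.1619]
tool_rot: [[-0.002, 0.09, -0.996], [0.0, -0.996, -0.09], [-1.0, -0.0, 0.002]]
wrist_force: [-1.1, -0.1, -1.7]
finger_gap: 0.0238
```

```bash
python3 c.py s7
```

```text
tcp [ 0.6997 -0.0648  0.1619] gap 0.023764694362512707 F [-1.1 -0.1 -1.7] expected slab top 0.1569
scene
n 932 px [263 230  46  25] rect c(mm) 722 -62 size 69 113 ang 6.2 zmed 0.157 zmax 0.167
top
n 273 px [317 140  35  14] rect c(mm) 666 -67 size 44 110 ang 1.4 zmed 0.157 zmax 0.167
```

Emit:
jog_arm:
  commands:
    - {"delta_pos":[1,0,0],"yaw":0,"claw":1.5}
    - {"delta_pos":[1,0,0],"yaw":0,"claw":1.5}
    - {"delta_pos":[1,0,0],"yaw":0,"claw":1.5}
    - {"delta_pos":[0.5,0,0],"yaw":0,"claw":1.5}
    - {"delta_pos":[0.4,0,0],"yaw":0,"claw":1.5}
    - {"delta_pos":[0.3,0,0],"yaw":0,"claw":1.5}
    - {"delta_pos":[0,0,0],"yaw":0,"claw":1.5}
    - {"delta_pos":[0,0,0],"yaw":0,"claw":1.5}
    - {"delta_pos":[0,0,0],"yaw":0,"claw":4}
    - {"delta_pos":[0,0,0],"yaw":0,"claw":6}
    - {"delta_pos":[0,0,0],"yaw":0,"claw":6}
    - {"delta_pos":[0,0,0],"yaw":0,"claw":6}
    - {"delta_pos":[-2,0,0],"yaw":0,"claw":6}
    - {"delta_pos":[-4,0,0],"yaw":0,"claw":6}
    - {"delta_pos":[-4,0,2],"yaw":0,"claw":6}
    - {"delta_pos":[0,0,4],"yaw":0,"claw":6}
    - {"delta_pos":[0,0,4],"yaw":0,"claw":6}
    - {"delta_pos":[0,0,4],"yaw":0,"claw":6}
    - {"delta_pos":[0,0,4],"yaw":0,"claw":6}
    - {"delta_pos":[0,0,4],"yaw":0,"claw":6}

```text
time_s: 34.27
ee_pos: [0.4808, -0.0841, 0.2181]
tool_rot: [[0.001, 0.09, -0.996], [-0.0, -0.996, -0.09], [-1.0, 0.001, -0.001]]
wrist_force: [-0.8, -0.6, 0.4]
finger_gap: 0.0599
```

```bash
python3 k.py;python3 m.py s8 >/dev/null
```

```text
scene
knobs table
sr slab:
n 807 px [387 218  43  26] rect c(mm) 616 257 size 76 109 ang 3.2 zmed 0.075 zmax 0.081
sr knob:
n 87 px [405 220  10  10] rect c(mm) 617 257 size 27 24 ang 0.3 zmed 0.110 zmax 0.115
lr slab:
n 1636 px [314 225  57  39] rect c(mm) 683 82 size 142 104 ang 86.9 zmed 0.101 zmax 0.107
lr knob:
n 89 px [339 233  10  11] rect c(mm) 685 82 size 25 23 ang 1.3 zmed 0.136 zmax 0.141
ls slab:
n 1505 px [265 222  44  42] rect c(mm) 698 -64 size 119 112 ang 5.8 zmed 0.115 zmax 0.121
ls knob:
n 87 px [282 232   9  10] rect c(mm) 700 -63 size 25 21 ang 5.6 zmed 0.150 zmax 0.155
ss slab:
n 717 px [207 196  35  28] rect c(mm) 601 -250 size 92 88 ang 4.9 zmed 0.091 zmax 0.097
ss knob:
n 87 px [218 199  10  10] rect c(mm) 602 -250 size 28 24 ang 6.4 zmed 0.125 zmax 0.131
top
knobs table
sr slab:
n 543 px [222 155  33  24] rect c(mm) 615 255 size 79 109 ang 1.6 zmed 0.074 zmax 0.081
sr knob:
n 54 px [233 161   8   8] rect c(mm) 615 255 size 23 23 ang 1.7 zmed 0.108 zmax 0.116
lr slab:
n 1015 px [268 130  44  31] rect c(mm) 682 80 size 142 102 ang 87.6 zmed 0.100 zmax 0.107
lr knob:
n 49 px [286 140   7   8] rect c(mm) 682 80 size 20 23 ang 89.7 zmed 0.135 zmax 0.141
ls slab:
n 923 px [315 121  37  38] rect c(mm) 700 -65 size 124 112 ang 5.9 zmed 0.114 zmax 0.121
ls knob:
n 59 px [330 134   8   8] rect c(mm) 699 -65 size 24 24 ang 2.4 zmed 0.149 zmax 0.155
ss slab:
n 533 px [374 157  28  28] rect c(mm) 601 -252 size 93 88 ang 3.4 zmed 0.090 zmax 0.097
ss knob:
n 55 px [386 166   8   8] rect c(mm) 599 -251 size 23 25 ang 4.4 zmed 0.126 zmax 0.132
34.3667 [ 0.47639722 -0.08338861  0.21740291]
```

View pics/s8.png

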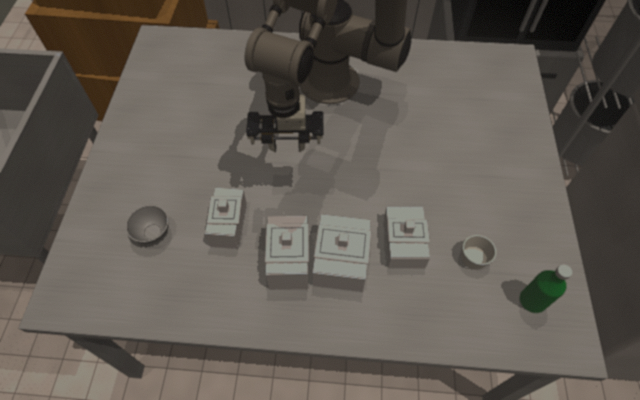

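All four canisters (px 225,215; 287,250; 342,250; 408,235) carry their own lids, knob up and centred within a few mm. The slab tops sit at canister height plus 8 mm, the bowl and pot haven't moved, and the arm is clear. Handing in.

```bash
python3 -c "
from station import job;print(job.hand_in())"
```

```text
the job is handed in; nothing more can be done
None
```

All four canisters were there. I tipped each one away from the robot onto its side, laid its own lid on top by the knob, and handed the job in at about 34 s.

**Last check, both cameras:** every lid is flat and knob up. Lid tops sit at canister height plus 8–9 mm, and lid middles are within about 3 mm of the canister centres. The bowl and pot were only checked by eye in the last picture, where they had not moved. The gripper was clear of everything.

**Disturbances:** I saw no lid knocked aside and no slip of the grip. No check failed, and the two cameras agreed within about 3 mm.

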